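Push the coffee cup into the row

TASK

The incense burner is standing between the stray coffee cup and the cup's empty place in the row. Without picking anything up, first push the burner along the table until its foot is wholly on the large round cork disc, then push the stray cup onto the empty coaster, in the middle of the gap in the row and right up against the wooden rail. Keep both upright on the table, and do not disturb the other cups or anything else.

Things in the scene. Friction and masses are not known exactly. Their poses are not given: they have to be found in the camera images.
- burner: squat brass-coloured incense burner, solid goblet shape: round foot 76 mm across and 12 mm high, narrow waist 36 mm across, round bowl 74 mm across from 44 to 68 mm height (total height 68 mm, with black top); 0.2 to 0.45 kg, slides without tipping when pushed by upright fingers. Origin at the centre of its underside. At the start it stands between the stray cup and its place
- disc: large flat round cork disc with a dark edge, 132 mm across, 1.5 mm thick, to the left or right of the work, in front of the row; flush and harmless to slide over (its edge is not felt). Origin at its centre
- stray: the stray white ceramic coffee cup without handle, 62 mm across (from 10 mm height upwards, foot 52 mm), 48 mm high, about 0.09 kg; the cup nearest the robot, out of the row. Origin at the centre of its underside
- place: the empty flat cork coaster, 72 mm across, 1.5 mm thick (its edge is not felt), in the one gap in the row of cups. Origin at its centre, 42 mm on the robot's side of the rail's middle, so a cup centred there just about touches the rail; its y axis runs along the rail. The neighbouring cups stand 85 mm to either side, centre to centre
- rail: straight fixed wooden rail 460 mm long, 20 mm thick, 28 mm high, behind the row of cups; it is the stop. Origin at the middle of its underside, x axis across it pointing away from the robot, y axis along it. Its face towards the robot lies at x = -10 mm of its own frame. Five coasters lie along it 85 mm apart
- cup1: one of the four cups already standing in the row, same shape as the stray cup; origin at the centre of its underside. Leave it where it stands
- cup2: one of the four cups already standing in the row, same shape as the stray cup; origin at the centre of its underside. Leave it where it stands
- cup3: one of the four cups already standing in the row, same shape as the stray cup; origin at the centre of its underside. Leave it where it stands
- cup4: one of the four cups already standing in the row, same shape as the stray cup; origin at the centre of its underside. Leave it where it stands
- bowl: round plastic bowl with a white clip-on lid, 116 mm across, 53 mm high, at the other end from the large cork disc; origin at the centre of its underside. Leave it alone
- jebena: dark clay coffee pot with a long neck, 132 mm across the belly, 220 mm high, far out at the right; origin at the centre of its underside. Leave it alone
- sugar: glass sugar jar with a white lid, 70 mm across, 100 mm high, out at the left; origin at the centre of its underside. Leave it alone
Not all that is in view belongs to the job. What is shaped like the stray but blue is not meant.

How it is judged (in metres and radians):
On the way, in this order (a step that is already met when the one before it is completed fails the run):
1. the burner stands upright and still with its foot wholly on the large cork disc (horizontal distance between burner and disc below 0.028 m and linear speed of burner below 0.02 m/s and angle between burner's own z axis and vertical below 0.1 rad), for 0.2 s.
2. the stray cup stands against the rail in the middle of the gap (x of stray in the frame of rail between -0.048 and 0 m and y of stray in the frame of place between -0.014 and 0.014 m and linear speed of stray below 0.02 m/s and angle between stray's own z axis and vertical below 0.1 rad), for 0.2 s.
At the end, for the whole second after the job is handed in: burner upright and still, centre within 28 mm of the large disc's centre; stray cup upright and still, within 7 mm of touching the rail and, along the rail, within 14 mm of the empty coaster's centre; other cups, bowl, pot and jar within 15 mm of their starts (all of step 1 and all of step 2 and distance of each of cup1, cup2, cup3, cup4, bowl, jebena, sugar from where it was at the start of the episode below 0.015 m).
It fails at once if the burner or the stray cup is lifted off the table (over 12 mm) (height (world z) of any of burner, stray above 0.012 m).
It fails at once if the burner or the stray cup is tipped (angle between any of burner, stray's own z axis and vertical above 0.35 rad).
It fails at once if another cup, the bowl, the pot or the jar is shifted by more than 15 mm (distance of any of cup1, cup2, cup3, cup4, bowl, jebena, sugar from where it was at the start of the episode above 0.015 m).
It also fails if it takes over 64 s, if anything falls off the work surface, if the arm or the gripper's body presses on something with over 40 N, if the wrist force passes 120 N, or if a joint passes its speed limit or range.

ROBOT

A 6-joint arm with a two-finger parallel gripper is mounted at the origin on the work surface. World frame = base frame: x ahead of the robot, y to its left, z up, the work surface at z = 0. Lengths are in mm, angles in rad, forces in N, time in s.
With the tool pointing down it reaches from about 400 to 925 mm from the base axis. Payload 12.5 kg.
Tool frame: the origin (TCP) lies midway between the tips of the shut fingers; the grasp point (between the pads) lies 19 mm behind it; z points along the fingers, y is the line along which they close (so a half turn about z gives the same grasp; the last joint's range is limited). The gripper opens to 95 mm and grips with 3 to 60 N. Pads are 20 mm wide; open, the fingers measure 119 mm over their backs; the gripper's body (75 mm by 180 mm) begins 59 mm behind the grasp point.
Start: joints at [1.114, 0.491, 1.559, -0, 1.092, -0.106], TCP at [214.765, 586.961, 214.661] pointing down, gripper open.
Joint ranges: [-3.1, 3.1], [-0.84, 2.19], [0.05, 2.79], [-1.13, 4.28], [0.06, 2.93], [-2.69, 2.69]. Speed limits (rad/s): [2.22, 2.22, 2.79, 3.14, 3.14, 3.14].

INTERFACE

Orientations are given as [roll, pitch, yaw] about the fixed x, y, z axes, in that order (R = Rz(yaw) Ry(pitch) Rx(roll)).
In Python, from cell import readout, eyes, env gives the robot as it stands.
- The arm moves only by the tool move_arm, never from a script. Its argument "plan" is a list of rows, each a list of 3 entries, a list of its own where there are three numbers: the turn, a rotation vector about the tool's x, y, z in degrees, then the shift along the tool's x, y, z in m, then the gripper command: -1 is shut, 1 is fully open, values between are in proportion. In form: [[[ax, ay, az], [x, y, z], jaw], ...]. A call has 1 to 5 rows; each row is the pose to reach, as a shift and turn from the pose commanded when the call began, along the tool's axes at that moment; what a row does not reach only later rows make up. A row lasts 1/8 s, in which the tool goes at most 62.5 mm and 10.7 degrees, less where a joint would pass 70% of its speed; a pose out of reach is approached as far as the arm can. A call with a gripper value outside its range is refused whole. The fingers move at their own pace and stop on an object; the grip force is fixed at half the most. Time passes only in rows, so rows that repeat a pose let the fingers close. It gives the time, the measured TCP pose, the force, the opening and the grip force at its end, in the units of the state.
- readout.state(): the state, without advancing time (a new reading comes with each control period).
- eyes.read_camera(name): name is "scene" or "top" or "wrist"; returns a dict with "img" (400x640x3 uint8, red, green, blue), "K" (3x3 intrinsics, pixels), "dist" ([k1, k2, p1, p2, k3] as OpenCV has them; the pictures are not rectified), "extrinsics" (4x4, takes a point from camera to world coordinates). Camera axes: x right, y up, looking along -z (the intrinsics and any distortion apply to the point x, -y, -z); pixel columns grow to the right and rows downward; lengths in mm; the calibration is good to about 2 mm. A picture is of the moment at which its call begins. There is no depth.
- env.job_done(): hands the job in; it is judged then, once.
Trained networks look in a picture, given as the dict that the camera call returned (one of the last four; its "shot" number tells which), for a name from the list of things; names that differ only in an ending like _2 or _b are one class to them, and where a whole thing is asked for, a point or a joint stands for the part that bears it (a point fixed in the world has none). Each returns a list of dicts, best first, with "score" (0 to 1); they miss things now and then, are a little off and sometimes report something else, mostly with a low value. They report only what shows in the picture. A call takes as long as a camera call. They do not tell look-alikes from the thing itself.
- eyes.cut_out(picture, name): "mask" (400x640 bool, what is visible of it) and "uv" ([column, row] in pixels, amid what is visible of it).
The state is a dict: "t": time; "joints": joint angles; "qvel": joint speeds; "tau": joint torques, N m; "eef_pos": TCP position; "tcp_rot": TCP orientation; "ft_force": force on the tool from outside, world axes, zero at the start; "moment": the same for the moment, N m; "opening": opening from 0.0 (shut) to 1.0 (fully open); "grip_force": force on a finger pad.
Only numpy, scipy, OpenCV 4.12 (cv2) and the standard library are available. Lean on these libraries where they do the work, as an engineer would, in place of code of your own. Each camera call takes 0.05 s, during which the arm holds its last target. There are 200 camera calls.

## Working session

There is one attempt and no reset: what is moved stays moved. The work goes in short steps, Python scripts to look and compute and a tool call to move; the robot and the scene stay as the last step left them, time stands still between calls to the robot, and variables do not carry over. Pictures are saved under pics/ and viewed, at most 10 in all, crops included, and the job is handed in when it is done.

Besides the shell and the picture viewer there is one more tool, called after "Request:" as name([rows], argument=value, ...), one row to a line, values as JSON. move_arm: Moves the arm, as the interface text tells. Its arguments: {"type":"object","properties":{"plan":{"type":"array","items":{"type":"array"}}},"required":["plan"]}

```bash
mkdir -p pics; cat > h.py <<'E'
import numpy as np,cv2
from cell import readout,eyes,env
def ground(p,uv,z=0.):
    uv=np.array(uv,float).reshape(-1,1,2)
    n=cv2.undistortPoints(uv,np.array(p["K"],float),np.array(p["dist"],float)).reshape(-1,2)
    E=np.array(p["extrinsics"],float)
    d=np.c_[n[:,0],-n[:,1],-np.ones(len(n))]@E[:3,:3].T
    o=E[:3,3]
    return o+d*((z-o[2])/d[:,2])[:,None]
def save(p,name):
    cv2.imwrite("pics/"+name,cv2.cvtColor(p["img"],cv2.COLOR_RGB2BGR))
E
python3 - <<'E'
from h import *
for c in("top","scene"):
    p=eyes.read_camera(c);save(p,c+"0.png")
    print(c,np.round(p["extrinsics"],2).tolist())
    for n,z in(("burner",68),("disc",1.5),("stray",48),("place",1.5),("rail",28),("cup1",48),("bowl",53),("jebena",100),("sugar",100)):
        for r in eyes.cut_out(p,n):
            print(n,round(r["score"],2),np.round(r["uv"]),np.round(ground(p,r["uv"],z)[0]),int(r["mask"].sum()))
s=readout.state();print(s)
E
```

```text
top [[0.02, 0.99, -0.14, 364.36], [-1.0, 0.02, 0.01, -34.98], [0.01, 0.14, 0.99, 1420.91], [0.0, 0.0, 0.0, 1.0]]
burner 0.84 [321. 206.] [529. -62.  68.] 643
disc 0.76 [382. 210.] [ 527. -236.    2.] 1637
disc 0.55 [128. 187.] [579. 495.   2.] 702
stray 0.74 [279. 240.] [434.  49.  48.] 390
stray 0.64 [326. 242.] [432. -77.  48.] 388
place 0.92 [320. 166.] [650. -58.   2.] 462
rail 0.83 [293. 161.] [660.  18.  28.] 1361
cup1 0.87 [229. 172.] [619. 193.  48.] 413
cup1 0.85 [258. 172.] [621. 112.  48.] 399
cup1 0.81 [291. 170.] [628.  21.  48.] 442
cup1 0.8 [348. 171.] [ 628. -136.   48.] 407
bowl 0.85 [194. 202.] [534. 288.  53.] 1371
jebena 0.76 [490. 222.] [ 488. -517.  100.] 2009
scene [[-0.84, -0.47, 0.29, 953.56], [0.55, -0.72, 0.42, 522.08], [0.01, 0.51, 0.86, 1171.36], [0.0, 0.0, 0.0, 1.0]]
burner 0.85 [337. 194.] [538. -24.  68.] 447
disc 0.9 [310. 167.] [ 535. -217.    2.] 684
disc 0.41 [320. 225.] [641.  19.   2.] 287
stray 0.79 [353. 175.] [437. -69.  48.] 260
stray 0.68 [372. 198.] [434.  50.  48.] 230
place 0.81 [313. 210.] [628. -46.   2.] 225
rail 0.97 [323. 234.] [657.
[... 266 characters left out ...]
1. 100.] 607
{'t': 1.0, 'joints': array([ 1.11442325e+00,  4.90883200e-01,  1.55891467e+00, -8.28047170e-06,
        1.09169978e+00, -1.05621473e-01]), 'qvel': array([ 4.37941561e-04,  1.87271526e-04,  3.29252972e-05,  1.24041961e-04,
       -5.52472641e-04,  6.64517443e-04]), 'tau': array([-3.54893229e-03, -6.12469769e+01, -2.58432555e+01,  6.91998471e-02,
        4.44076688e-02,  2.47892893e-05]), 'eef_pos': array([214.74978976, 586.9579561 , 214.66632476]), 'tcp_rot': array([3.14149895e+00, 1.73236860e-05, 2.79084486e+00]), 'ft_force': array([ 0.18494198, -0.46674565,  0.74425758]), 'moment': array([ 0.01168999, -0.0009151 , -0.05003231]), 'grip_force': 0.0, 'opening': 0.9964958480015609}
```

```bash
python3 - <<'E'
import cv2
a=cv2.imread("pics/top0.png")[130:290,160:460];cv2.imwrite("pics/c.png",cv2.resize(a,None,fx=2.6,fy=2.6,interpolation=cv2.INTER_CUBIC))
E
```

```text
(no output)
```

View pics/c.png

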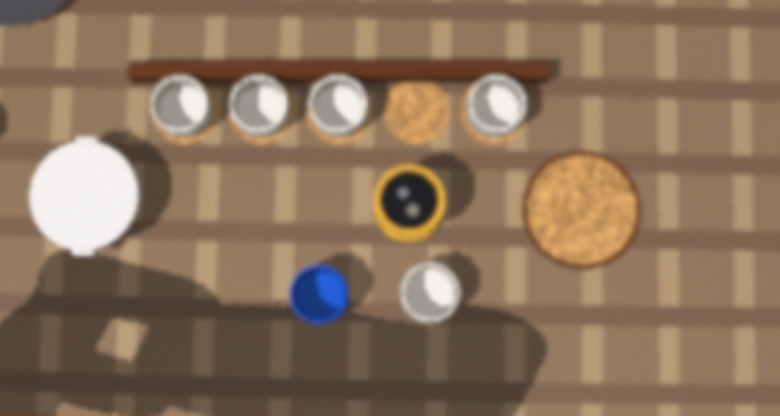

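The candidates for the stray are the white cup at top pixel (325,242) and a blue cup of the same shape at (279,242). The white one fits the description. The burner is at (321,206), the disc at (382,210) and the empty coaster at (320,166). I'll move the wrist camera over the scene for better measurements.

Request:
move_arm([
  [[0, 0, 10], [-0.045, -0.043, -0.02], 1],
  [[0, 0, 20], [-0.09, -0.086, -0.04], 1],
  [[0, 0, 30], [-0.135, -0.129, -0.06], 1],
  [[0, 0, 40], [-0.18, -0.172, -0.08], 1],
  [[0, 0, 50], [-0.225, -0.215, -0.085], 1],
])

```text
t: 1.62
eef_pos: [348.0, 316.2, 299.6]
tcp_rot: [3.139, -0.001, 1.913]
ft_force: [-0.5, 0.7, -0.7]
opening: 1.0
grip_force: 0.0
```

```bash
cat >> h.py <<'E'
from scipy.spatial.transform import Rotation as Ro
def to(x,y,z,yawdeg):
    s=readout.state();R=Ro.from_euler("xyz",s["tcp_rot"]);T=Ro.from_euler("xyz",[180,0,yawdeg],degrees=True)
    print("at",np.round(s["eef_pos"],1),np.round(np.degrees(s["tcp_rot"]),1),"F",np.round(s["ft_force"],1),"t",round(s["t"],2),"open",round(s["opening"],2))
    print("turn",np.round(np.degrees((R.inv()*T).as_rotvec()),2),"shift m",np.round(R.inv().apply(np.array([x,y,z])-s["eef_pos"])/1000,4))
E
python3 -c "
from h import *
to(480,0,330,90)
p=eyes.read_camera('wrist');print(np.round(p['extrinsics'],2))"
```

```text
at [348.  316.2 299.6] [179.9  -0.  109.6] F [-0.5  0.7 -0.7] t 1.62 open 1.0
turn [ 0.12 -0.05 19.6 ] shift m [-0.3421  0.0184 -0.0306]
[[ 9.4000e-01 -3.2000e-01 -1.0000e-01  3.2196e+02]
 [ 3.4000e-01  9.1000e-01  2.6000e-01  3.8938e+02]
 [ 0.0000e+00 -2.8000e-01  9.6000e-01  4.6923e+02]
 [ 0.0000e+00  0.0000e+00  0.0000e+00  1.0000e+00]]
```

Request:
move_arm([
  [[0, 0, 5], [-0.06, 0.004, -0.006], 1],
  [[0, 0, 10], [-0.12, 0.008, -0.012], 1],
  [[0, 0, 15], [-0.18, 0.012, -0.018], 1],
  [[0, 0, 19.6], [-0.24, 0.015, -0.024], 1],
  [[0, 0, 19.6], [-0.3, 0.018, -0.03], 1],
])

```text
t: 2.3
eef_pos: [466.8, 39.8, 328.8]
tcp_rot: [3.141, -0.0, 1.575]
ft_force: [0.8, -0.2, -0.8]
opening: 1.004
grip_force: 0.0
```

```bash
python3 - <<'E'
from h import *
to(530,20,200,90)
p=eyes.read_camera('wrist');save(p,"w1.png");print(np.round(p["K"]).tolist())
for n,z in(("burner",68),("disc",1.5),("stray",48),("place",1.5),("rail",28),("cup1",48)):
    for r in eyes.cut_out(p,n):
        m=r["mask"].astype(np.uint8);c=max(cv2.findContours(m,0,1)[0],key=len).reshape(-1,2)
        g=ground(p,c,z)
        print(n,round(r["score"],2),np.round(r["uv"]),np.round(ground(p,r["uv"],z)[0]),int(m.sum()),"x",g[:,0].min().round(),g[:,0].max().round(),"y",g[:,1].min().round(),g[:,1].max().round())
        if n=="disc":
            (cx,cy),rad=cv2.minEnclosingCircle(g[:,:2].astype(np.float32));print("  circ",cx,cy,rad)
E
```

```text
at [466.8  39.8 328.8] [180.   -0.   90.2] F [ 0.8 -0.2 -0.8] t 2.3 open 1.0
turn [ 0.05 -0.01  0.24] shift m [-0.0201  0.063   0.1289]
[[276.0, 0.0, 318.0], [0.0, 276.0, 201.0], [0.0, 0.0, 1.0]]
burner 0.63 [350. 221.] [522. -40.  68.] 1819 x 486.0 562.0 y -87.0 3.0
disc 0.59 [348. 309.] [ 532. -264.    1.] 1310 x 463.0 589.0 y -307.0 -241.0
  circ 525.868896484375 -249.5309600830078 63.42247772216797
stray 0.68 [300. 234.] [436. -72.  48.] 1107 x 403.0 463.0 y -105.0 -33.0
stray 0.61 [296. 168.] [432.  44.  48.] 1120 x 398.0 458.0 y 13.0 76.0
place 0.71 [404. 217.] [632. -56.   2.] 922 x 595.0 663.0 y -89.0 -24.0
place 0.51 [297. 233.] [428. -89.   2.] 1078 x 396.0 462.0 y -128.0 -49.0
rail 0.87 [434. 139.] [661.  92.  28.] 4169 x 646.0 683.0 y -125.0 257.0
rail 0.56 [360.  17.] [530. 271.  28.] 2407 x 465.0 591.0 y 242.0 294.0
cup1 0.85 [419. 125.] [627. 114.  48.] 1378 x 587.0 658.0 y 85.0 142.0
cup1 0.84 [409. 180.] [619.  26.  48.] 1228 x 589.0 658.0 y -2.0 61.0
cup1 0.76 [420.  68.] [620. 198.  48.] 1645 x 586.0 655.0 y 163.0 228.0
```

View pics/w1.png

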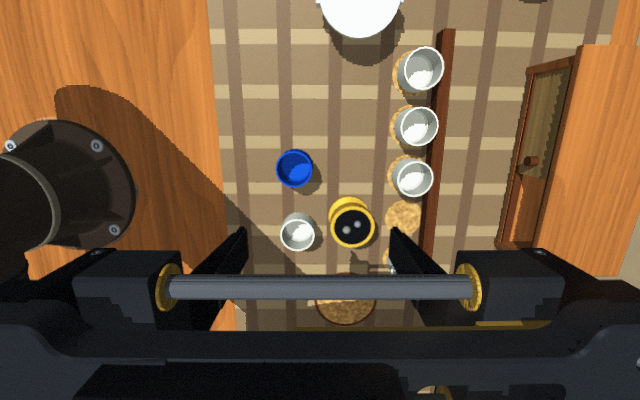

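Request:
move_arm([
  [[0, 0, 0.2], [-0.01, 0.03, 0.05], 0.05],
  [[0, 0, 0.2], [-0.02, 0.06, 0.1], 0.05],
  [[0, 0, 0.2], [-0.02, 0.06, 0.15], 0.05],
  [[0, 0, 0.2], [-0.02, 0.06, 0.2], 0.05],
  [[0, 0, 0.2], [-0.02, 0.06, 0.22], 0.05],
])

```text
t: 3.28
eef_pos: [525.1, 23.7, 105.8]
tcp_rot: [-3.138, -0.0, 1.575]
ft_force: [-0.1, -0.8, -0.5]
opening: 0.548
grip_force: 0.0
```

```bash
python3 -c "
from h import *
to(527,20,8,90)"
```

```text
at [525.1  23.7 105.8] [-179.8   -0.    90.2] F [-0.1 -0.8 -0.5] t 3.27 open 0.55
turn [-0.21 -0.03  0.23] shift m [-0.0037  0.0023  0.0978]
```

Request:
move_arm([
  [[0, 0, 0], [0, 0.002, 0.04], 0.05],
  [[0, 0, 0], [0, 0.002, 0.07], 0.05],
  [[0, 0, 0], [0, 0.002, 0.09], 0.05],
  [[0, 0, 0], [0, 0.002, 0.097], 0.05],
  [[0, 0, 0], [0, 0.002, 0.097], 0.05],
])

```text
t: 3.9
eef_pos: [528.4, 22.8, 11.5]
tcp_rot: [-3.141, -0.0, 1.574]
ft_force: [0.5, 0.3, -0.1]
opening: 0.524
grip_force: 0.0
```

```bash
python3 - <<'E'
from h import *
to(527,-199,8,90)
p=eyes.read_camera('wrist');save(p,"w2.png")
E
```

```text
at [528.4  22.8  11.5] [-180.    -0.    90.2] F [ 0.5  0.3 -0.1] t 3.9 open 0.52
turn [-0.01 -0.01  0.17] shift m [-0.2218 -0.0021  0.0034]
```

View pics/w2.png

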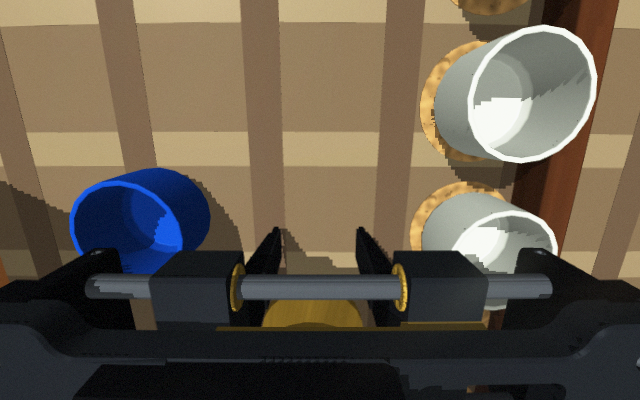

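Request:
move_arm([
  [[0, 0, 0], [-0.02, -0.001, 0.003], 0.05],
  [[0, 0, 0], [-0.036, -0.001, 0.003], 0.05],
  [[0, 0, 0], [-0.054, -0.001, 0.003], 0.05],
  [[0, 0, 0], [-0.072, -0.001, 0.003], 0.05],
  [[0, 0, 0], [-0.09, -0.001, 0.003], 0.05],
])

```text
t: 4.58
eef_pos: [527.7, -69.1, 8.7]
tcp_rot: [3.141, -0.0, 1.572]
ft_force: [-0.8, 4.8, 3.6]
opening: 0.525
grip_force: 2.7
```

```bash
python3 - <<'E'
from h import *
to(527,-199,8,90)
p=eyes.read_camera('top');save(p,"t2.png")
for n,z in(("burner",68),("disc",1.5),("cup1",48)):
    for r in eyes.cut_out(p,n):
        print(n,round(r["score"],2),np.round(r["uv"]),np.round(ground(p,r["uv"],z)[0]),int(r["mask"].sum()))
E
```

```text
at [527.7 -69.1   8.7] [180.   -0.   90.1] F [-0.8  4.8  3.6] t 4.58 open 0.53
turn [ 0.03 -0.01  0.08] shift m [-0.1299 -0.0009  0.0006]
disc 0.58 [380. 209.] [ 530. -231.    2.] 1570
cup1 0.92 [288. 169.] [632.  30.  48.] 410
cup1 0.83 [229. 172.] [621. 194.  48.] 374
cup1 0.66 [350. 170.] [ 631. -140.   48.] 426
cup1 0.65 [257. 170.] [627. 115.  48.] 425
```

Request:
move_arm([
  [[0, 0, 0], [-0.018, -0.001, 0], 0.05],
  [[0, 0, 0], [-0.036, -0.001, 0], 0.05],
  [[0, 0, 0], [-0.054, -0.001, 0], 0.05],
  [[0, 0, 0], [-0.072, -0.001, 0], 0.05],
  [[0, 0, 0], [-0.085, -0.001, 0], 0.05],
])

```text
t: 5.4
eef_pos: [526.6, -154.4, 8.3]
tcp_rot: [3.142, -0.0, 1.572]
ft_force: [-0.3, 1.7, -1.3]
opening: 0.526
grip_force: 1.1
```

Request:
move_arm([
  [[0, 0, 0], [-0.014, 0, 0], 0.05],
  [[0, 0, 0], [-0.026, 0, 0], 0.05],
  [[0, 0, 0], [-0.036, 0, 0], 0.05],
  [[0, 0, 0], [-0.041, 0, 0], 0.05],
  [[0, 0, 0], [-0.041, 0, 0], 0.05],
])

```text
t: 6.02
eef_pos: [526.9, -194.2, 8.4]
tcp_rot: [3.141, 0.0, 1.572]
ft_force: [0.2, 0.3, 0.7]
opening: 0.526
grip_force: 0.0
```

Request:
move_arm([
  [[0, 0, 0], [0.015, 0, 0], 0.05],
  [[0, 0, 0], [0.035, 0, 0], 0.05],
  [[0, 0, 0], [0.035, 0, -0.06], 0.05],
  [[0, 0, 0], [0.035, 0, -0.12], 0.05],
  [[0, 0, 0], [0.065, -0.06, -0.15], 0.05],
])

```text
t: 6.65
eef_pos: [477.8, -133.1, 156.6]
tcp_rot: [3.136, 0.002, 1.573]
ft_force: [-0.3, 1.1, 0.2]
opening: 0.529
grip_force: 0.0
```

```bash
python3 - <<'E'
from h import *
to(430,-20,200,90)
p=eyes.read_camera('wrist');save(p,"w3.png")
for c in ("wrist","top"):
  if c=="top": p=eyes.read_camera('top');save(p,"t3.png")
  for n,z in(("burner",68),("disc",1.5),("cup1",48),("stray",48),("place",1.5)):
    for r in eyes.cut_out(p,n):
        print(n,round(r["score"],2),np.round(r["uv"]),np.round(ground(p,r["uv"],z)[0]),int(r["mask"].sum()))
E
```

```text
at [ 477.8 -133.1  156.6] [1.797e+02 1.000e-01 9.020e+01] F [-0.3  1.1  0.2] t 6.65 open 0.53
turn [0.34 0.14 0.15] shift m [ 0.1131 -0.0473 -0.0439]
burner 0.91 [346. 269.] [ 509. -204.   68.] 1589
disc 0.8 [339. 241.] [ 506. -203.    2.] 2043
cup1 0.6 [453. 204.] [ 623. -138.   48.] 3093
cup1 0.58 [475.  34.] [621.  23.  48.] 4782
stray 0.85 [271. 140.] [433. -72.  48.] 3070
stray 0.81 [265.  21.] [431.  31.  48.] 3194
place 0.56 [449. 123.] [629. -55.   2.] 3084
burner 0.56 [389. 193.] [ 566. -247.   68.] 24
burner 0.28 [488. 224.] [ 485. -524.   68.] 2021
disc 0.78 [398. 211.] [ 527. -282.    2.] 357
cup1 0.88 [228. 171.] [624. 196.  48.] 397
cup1 0.8 [352. 172.] [ 627. -146.   48.] 299
cup1 0.71 [290. 172.] [624.  24.  48.] 429
cup1 0.59 [261. 172.] [622. 106.  48.] 395
stray 0.84 [281. 240.] [434.  44.  48.] 417
stray 0.52 [396. 206.] [ 533. -270.   48.] 426
place 0.89 [324. 169.] [643. -69.   2.] 475
```

View pics/t3.png

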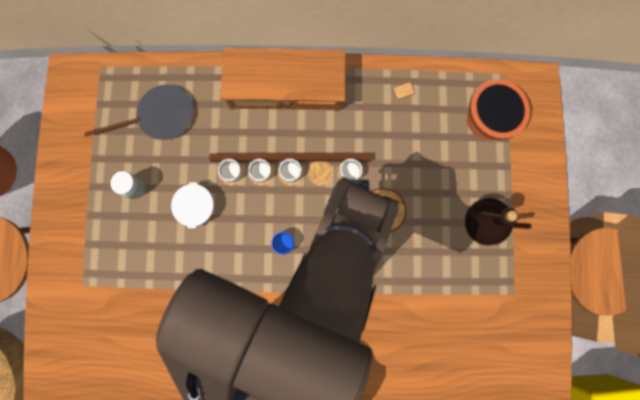

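Request:
move_arm([
  [[0, 0, -10.5], [0.012, -0.02, 0], 0.05],
  [[0, 0, -21], [0.024, -0.04, 0], 0.05],
  [[0, 0, -31.5], [0.036, -0.06, 0], 0.05],
  [[0, 0, -42], [0.048, -0.08, 0], 0.05],
  [[0, 0, -52], [0.055, -0.086, 0], 0.05],
])

```text
t: 7.88
eef_pos: [388.6, -78.2, 153.7]
tcp_rot: [-3.141, -0.001, 2.486]
ft_force: [0.6, 0.2, 0.1]
opening: 0.522
grip_force: 0.0
```

Request:
move_arm([
  [[0, 0, -10.5], [0, 0, 0], 0.05],
  [[0, 0, -21], [0, 0, 0], 0.05],
  [[0, 0, -31.5], [0, 0, 0], 0.05],
  [[0, 0, -42], [0, 0, 0], 0.05],
  [[0, 0, -42], [0, 0, 0], 0.05],
])

```text
t: 8.5
eef_pos: [389.7, -78.8, 153.7]
tcp_rot: [3.141, -0.0, -3.072]
ft_force: [-0.5, -0.3, 0.1]
opening: 0.523
grip_force: 0.0
```

```bash
python3 - <<'E'
from h import *
to(392,-78,11,184)
p=eyes.read_camera('wrist');save(p,"w4.png")
for n,z in(("burner",68),("disc",1.5),("cup1",48),("stray",48),("place",1.5)):
    for r in eyes.cut_out(p,n):
        print(n,round(r["score"],2),np.round(r["uv"]),np.round(ground(p,r["uv"],z)[0]),int(r["mask"].sum()))
E
```

```text
at [389.7 -78.8 153.7] [ 180.   -0. -176.] F [-0.5 -0.3  0.1] t 8.5 open 0.52
turn [ 0.01 -0.01  0.01] shift m [-0.0024  0.0006  0.1427]
burner 0.75 [145. 313.] [ 528. -261.   68.] 449
disc 0.69 [174. 247.] [ 479. -259.    2.] 1439
stray 0.87 [422. 229.] [415.  35.  48.] 2418
stray 0.65 [320. 230.] [424. -75.  48.] 2705
place 0.63 [320. 230.] [443. -73.   2.] 2684
```

View pics/w4.png

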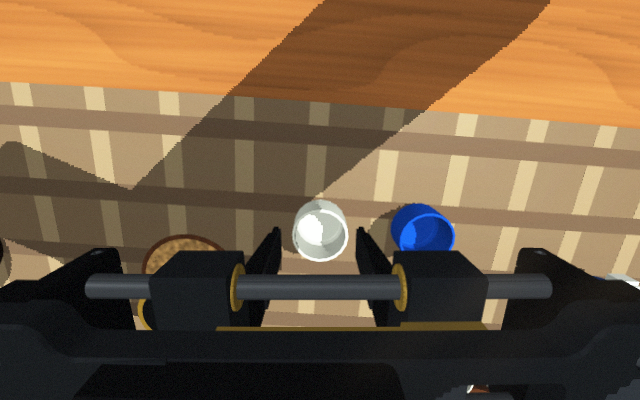

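Request:
move_arm([
  [[0, 0, 0], [0, 0, 0.05], 0.05],
  [[0, 0, 0], [0, 0, 0.09], 0.05],
  [[0, 0, 0], [0, 0, 0.125], 0.05],
  [[0, 0, 0], [0, 0, 0.141], 0.05],
  [[0, 0, 0], [0, 0, 0.141], 0.05],
])

```text
t: 9.43
eef_pos: [389.1, -78.5, 12.0]
tcp_rot: [3.14, -0.002, -3.071]
ft_force: [0.1, -1.4, -0.5]
opening: 0.526
grip_force: 0.0
```

```bash
python3 - <<'E'
from h import *
to(600,-60,11,184)
p=eyes.read_camera('top');save(p,"t5.png")
for n,z in(("burner",68),("disc",1.5),("cup1",48),("stray",48),("place",1.5)):
    for r in eyes.cut_out(p,n):
        print(n,round(r["score"],2),np.round(r["uv"]),np.round(ground(p,r["uv"],z)[0]),int(r["mask"].sum()))
a=p["img"][130:290,220:460,::-1];cv2.imwrite("pics/c5.png",cv2.resize(a,None,fx=3,fy=3,interpolation=cv2.INTER_CUBIC))
E
```

```text
at [389.1 -78.5  12. ] [ 1.799e+02 -1.000e-01 -1.760e+02] F [ 0.1 -1.4 -0.5] t 9.43 open 0.53
turn [ 0.06 -0.12  0.04] shift m [-0.2117  0.0036  0.0005]
burner 0.86 [384. 209.] [ 524. -235.   68.] 659
disc 0.87 [386. 224.] [ 488. -248.    2.] 908
cup1 0.98 [292. 169.] [631.  20.  48.] 414
cup1 0.97 [225. 173.] [618. 204.  48.] 411
cup1 0.87 [347. 170.] [ 632. -134.   48.] 421
cup1 0.72 [258. 170.] [628. 114.  48.] 402
cup1 0.35 [488. 224.] [ 488. -531.   48.] 2001
stray 0.45 [289. 233.] [453.  24.  48.] 49
place 0.8 [321. 168.] [646. -62.   2.] 455
```

View pics/c5.png

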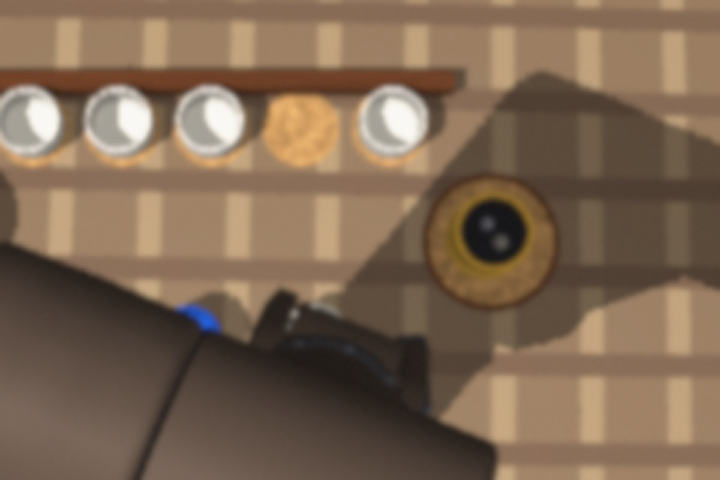

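Request:
move_arm([
  [[0, 0, 0], [-0.015, 0, 0], 0.05],
  [[0, 0, 0], [-0.032, 0, 0], 0.05],
  [[0, 0, 0], [-0.05, 0.001, 0], 0.05],
  [[0, 0, 0], [-0.068, 0.001, 0], 0.05],
  [[0, 0, 0], [-0.086, 0.002, 0], 0.05],
])

```text
t: 10.35
eef_pos: [476.6, -70.3, 13.2]
tcp_rot: [-3.142, 0.0, -3.07]
ft_force: [-0.9, -0.0, 1.8]
opening: 0.527
grip_force: 1.0
```

Request:
move_arm([
  [[0, 0, 0], [-0.018, 0, 0], 0.05],
  [[0, 0, 0], [-0.036, 0.001, 0], 0.05],
  [[0, 0, 0], [-0.052, 0.001, 0], 0.05],
  [[0, 0, 0], [-0.066, 0.002, 0], 0.05],
  [[0, 0, 0], [-0.076, 0.002, 0], 0.05],
])

```text
t: 10.98
eef_pos: [551.7, -62.8, 13.0]
tcp_rot: [3.142, 0.0, -3.07]
ft_force: [-2.8, -0.6, 2.8]
opening: 0.524
grip_force: 1.5
```

```bash
python3 - <<'E'
from h import *
to(600,-60,11,184)
p=eyes.read_camera('scene');save(p,"s6.png")
for n,z in(("burner",68),("disc",1.5),("cup1",48),("stray",48),("place",1.5)):
    for r in eyes.cut_out(p,n):
        print(n,round(r["score"],2),np.round(r["uv"]),np.round(ground(p,r["uv"],z)[0]),int(r["mask"].sum()))
a=p["img"][120:280,240:440,::-1];cv2.imwrite("pics/c6.png",cv2.resize(a,None,fx=3.7,fy=3.7,interpolation=cv2.INTER_CUBIC))
E
```

```text
at [551.7 -62.8  13. ] [ 180.     0.  -175.9] F [-2.8 -0.6  2.8] t 10.97 open 0.52
turn [0.   0.   0.12] shift m [-0.0484 -0.0007  0.002 ]
burner 0.69 [311. 158.] [ 532. -208.   68.] 265
disc 0.42 [298. 168.] [ 575. -237.    2.] 153
cup1 0.79 [324. 225.] [641.  47.  48.] 288
cup1 0.7 [352. 258.] [631. 198.  48.] 328
cup1 0.62 [333. 240.] [645. 110.  48.] 279
cup1 0.52 [297. 188.] [ 639. -136.   48.] 286
stray 0.74 [324. 234.] [659.  75.  48.] 925
stray 0.53 [368. 198.] [448.  45.  48.] 307
stray 0.52 [307. 157.] [ 535. -233.   48.] 305
stray 0.16 [278. 104.] [ 489. -544.   48.] 962
place 0.56 [314. 210.] [626. -46.   2.] 199
```

View pics/c6.png

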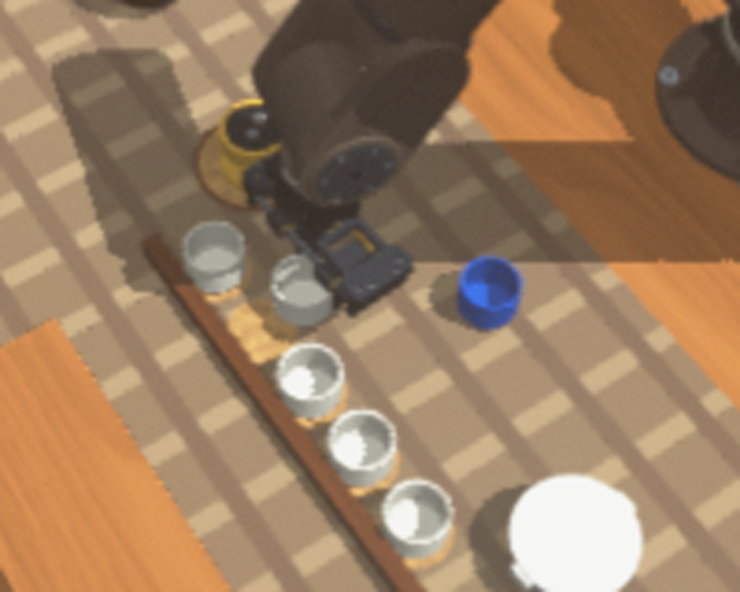

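Request:
move_arm([
  [[0, 0, 0], [-0.012, 0, 0], 0.05],
  [[0, 0, 0], [-0.022, 0, 0], 0.05],
  [[0, 0, 0], [-0.032, 0, 0], 0.05],
  [[0, 0, 0], [-0.038, 0, 0], 0.05],
  [[0, 0, 0], [-0.042, 0, 0], 0.05],
])

```text
t: 11.9
eef_pos: [593.0, -60.0, 12.8]
tcp_rot: [3.141, -0.0, -3.07]
ft_force: [-1.0, -0.3, 0.5]
opening: 0.525
grip_force: 0.8
```

Request:
move_arm([
  [[0, 0, 0], [-0.003, 0, 0], 0.05],
  [[0, 0, 0], [-0.005, 0, 0], 0.05],
])

```text
t: 12.15
eef_pos: [597.8, -59.7, 12.8]
tcp_rot: [3.142, 0.0, -3.07]
ft_force: [-0.5, 0.4, 0.7]
opening: 0.527
grip_force: 0.7
```

Request:
move_arm([
  [[0, 0, 0], [-0.002, 0, 0], 0.05],
  [[0, 0, 0], [-0.004, 0, 0], 0.05],
])

```text
t: 12.4
eef_pos: [601.8, -59.4, 12.9]
tcp_rot: [3.142, 0.0, -3.07]
ft_force: [-0.9, -0.3, -0.4]
opening: 0.525
grip_force: 0.6
```

Request:
move_arm([
  [[0, 0, 0], [-0.001, 0, 0], 0.05],
  [[0, 0, 0], [-0.002, 0, 0], 0.05],
])

```text
t: 12.65
eef_pos: [603.8, -59.3, 12.8]
tcp_rot: [3.142, -0.0, -3.07]
ft_force: [-0.5, 0.6, -0.3]
opening: 0.526
grip_force: 0.6
```

Request:
move_arm([
  [[0, 0, 0], [-0.0015, 0, 0], 0.05],
  [[0, 0, 0], [-0.003, 0, 0], 0.05],
])

```text
t: 12.9
eef_pos: [604.8, -59.0, 12.6]
tcp_rot: [3.141, -0.005, -3.07]
ft_force: [-13.8, -2.8, 7.7]
opening: 0.524
grip_force: 7.2
```

```bash
python3 - <<'E'
from h import *
to(600,-60,11,184)
p=eyes.read_camera('scene')
a=p["img"][170:240,270:370,::-1];cv2.imwrite("pics/c7.png",cv2.resize(a,None,fx=7,fy=7,interpolation=cv2.INTER_CUBIC))
E
```

```text
at [604.8 -59.   12.6] [ 180.    -0.3 -175.9] F [-13.8  -2.8   7.7] t 12.9 open 0.52
turn [ 0.05 -0.26  0.12] shift m [ 0.0049 -0.0006  0.0016]
```

View pics/c7.png

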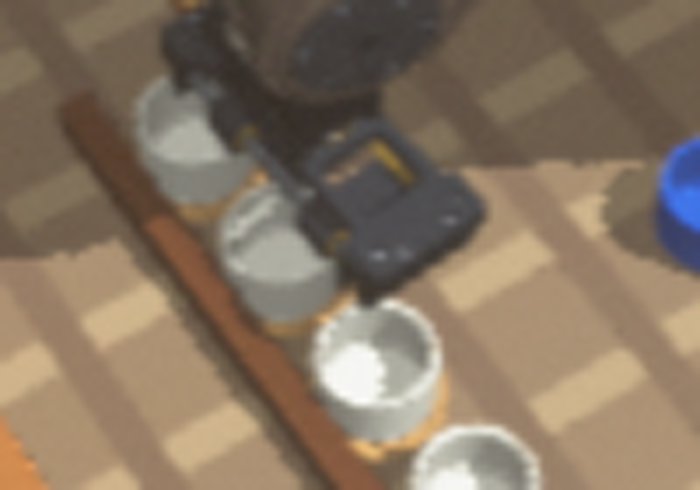

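The rail was felt at 14 N and the cup sits in the gap. I'll back straight off, lift away and check.

Request:
move_arm([
  [[0, 0, 0], [0.01, 0, 0], 0.05],
  [[0, 0, 0], [0.035, 0, 0], 0.05],
  [[0, 0, 0], [0.07, 0, 0], 0.05],
  [[0, 0, 0], [0.09, 0, -0.05], 0.05],
  [[0, 0, 0], [0.13, 0, -0.1], 0.05],
])

```text
t: 13.58
eef_pos: [477.7, -68.5, 112.6]
tcp_rot: [-3.141, 0.001, -3.07]
ft_force: [0.6, -0.2, 0.3]
opening: 0.527
grip_force: 0.0
```

Request:
move_arm([
  [[0, 0, 0], [0.03, 0, -0.05], 0.05],
  [[0, 0, 0], [0.05, 0, -0.1], 0.05],
  [[0, 0, 0], [0.05, 0, -0.1], 0.05],
  [[0, 0, 0], [0.05, 0, -0.1], 0.05],
  [[0, 0, 0], [0.05, 0, -0.1], 0.05],
])

```text
t: 14.2
eef_pos: [428.1, -71.8, 210.5]
tcp_rot: [3.141, -0.002, -3.07]
ft_force: [-0.3, -1.4, -0.2]
opening: 0.524
grip_force: 0.0
```

```bash
python3 - <<'E'
from h import *
to(400,-60,200,184)
p=eyes.read_camera('top')
for n,z in(("burner",68),("disc",1.5),("cup1",48)):
    for r in eyes.cut_out(p,n):
        print(n,round(r["score"],2),np.round(r["uv"],1),np.round(ground(p,r["uv"],z)[0]),int(r["mask"].sum()))
a=p["img"][140:260,210:430,::-1];cv2.imwrite("pics/c8.png",cv2.resize(a,None,fx=3.6,fy=3.6,interpolation=cv2.INTER_CUBIC))
E
```

```text
at [428.1 -71.8 210.5] [ 1.800e+02 -1.000e-01 -1.759e+02] F [-0.3 -1.4 -0.2] t 14.2 open 0.52
turn [ 0.05 -0.1   0.11] shift m [0.0271 0.0137 0.0105]
burner 0.8 [383.6 208.9] [ 523. -232.   68.] 596
burner 0.43 [257.4 170.4] [622. 113.  68.] 435
burner 0.3 [492.  222.2] [ 491. -534.   68.] 1981
disc 0.7 [391.  218.2] [ 505. -263.    2.] 929
cup1 0.85 [261.4 169.6] [629. 104.  48.] 422
cup1 0.85 [291.6 168.6] [633.  20.  48.] 388
cup1 0.67 [229.7 168.6] [630. 192.  48.] 426
cup1 0.56 [349.  172.7] [ 624. -139.   48.] 421
```

View pics/c8.png

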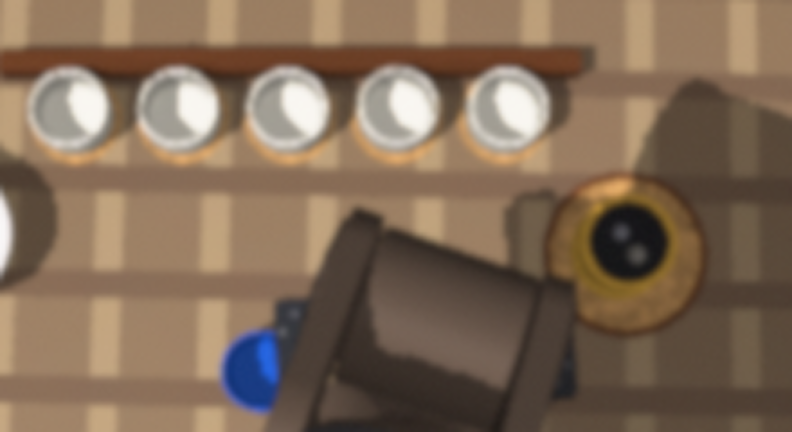

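The five cups are evenly spaced (crop columns 69, 178, 288, 397 and 508), with the stray in line against the rail. The burner's foot is wholly on the disc at crop (628,245).

```bash
python3 -c "
from h import *
print(env.job_done())"
```

```text
the job is handed in; nothing more can be done
None
```

The job is handed in with no verdict returned; the last picture showed the burner's foot wholly on the cork disc, the stray cup against the rail in the middle of the gap, and the other row cups in place.

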